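Push a stuck locator insert out of a weld fixture

ROBOT

A 6-joint arm with a two-finger parallel gripper is mounted at the origin on the work surface. World frame = base frame: x ahead of the robot, y to its left, z up, the work surface at z = 0. Lengths are in m, angles in rad, forces in N, time in s.
With the tool pointing down it reaches from about 0.25 to 0.775 m from the base axis. Payload 4 kg.
Tool frame: the origin (TCP) lies at the very end of the fingers, on their centre line; the grasp point (between the pads) lies 19 mm behind it; z points along the fingers, y is the direction in which the jaws open and shut (so a half turn about z gives the same grasp; the last joint's range is limited). The gripper opens to 94 mm and grips with 3 to 60 N. Pads are 16 mm wide; open, the fingers measure 119 mm over their backs; the gripper's body (75 mm by 177 mm) begins 78 mm behind the grasp point.
Start: joints at [1.196, 0.087, 1.371, -0, 1.684, -0.103], TCP at [0.148, 0.53, 0.206] pointing down, gripper open.
Joint ranges: [-3.1, 3.1], [-0.76, 2.03], [0.27, 2.55], [-1.08, 4.22], [0.17, 2.65], [-2.57, 2.57]. Speed limits (rad/s): [2.79, 2.79, 3.14, 3.14, 3.14, 3.14].

INTERFACE

Orientations are given as [roll, pitch, yaw] about the fixed x, y, z axes, in that order (R = Rz(yaw) Ry(pitch) Rx(roll)).
In Python, from plant import r gives the robot as it stands. The module is installed in compiled form; this text tells all that it offers.
- The arm moves only by the shell command python3 -m pendant 'ROWS' [FORCE]. ROWS is JSON, a list of rows, each a list of 3 entries, a list of its own where there are three numbers: the turn, a rotation vector about the tool's x, y, z normalised to -1 to 1, where 1 is 120 degrees, then the shift along the tool's x, y, z normalised to -1 to 1, where 1 is 0.75 m, then the closure, from -1 (fully open) to 1 (shut). In form: [[[rx, ry, rz], [x, y, z], grip], ...]. A call has 1 to 20 rows; each row is the pose to reach, as a shift and turn from the pose commanded when the call began, along the tool's axes at that moment; what a row does not reach only later rows make up. A row lasts 1/10 s, in which the tool goes at most 50 mm and 8.59 degrees, less where a joint would pass 70% of its speed; a pose out of reach is approached as far as the arm can. A call with a number of a shift or a turn outside -1 to 1 is refused whole. A call with a gripper value outside its range is refused whole. The fingers move at their own pace and stop on an object; FORCE is the grip in N (left out, the last holds). Time passes only in rows, so rows that repeat a pose let the fingers close. It gives the time, the measured TCP pose, the force and the opening at its end, in the units of the state.
- r.state(): the state, without advancing time (a new reading comes with each control period).
- r.get_image(name): name is "scene" or "top"; returns the picture (420x560x3 uint8, blue, green, red); there is no depth.
- r.camera_model(name): a dict with "camera_matrix" (3x3 intrinsics, pixels), "xyz" and "attitude" of the camera in the world. Camera axes: x right, y down, z forward; pixel columns grow to the right and rows downward; lengths in m; the calibration is good to about 2 mm. A picture is of the moment at which its call begins. camera_model takes no time and is no camera call.
- r.sign_off(): hands the job in, once; it reports no verdict.
The state is a dict: "time": time; "joints": joint angles; "dq": joint speeds; "joint_efforts": joint torques, N m; "position": TCP position; "orientation": TCP orientation; "ft_force": force on the tool from outside, world axes, zero at the start; "moment": the same for the moment, N m; "width": finger opening in m.
Only numpy, scipy, OpenCV 4.12 (cv2) and the standard library are available. Lean on these libraries where they do the work, as an engineer would, in place of code of your own. Each camera call takes 0.05 s, during which the arm holds its last target. There are 200 camera calls.

TASK

The square steel insert is stuck in the pocket of the weld fixture. Take the push-out drift, put its nose through the round access hole in the back of the block and push the insert out so that it drops into the fixture's catch tray, then draw the drift out and lay it flat on the bench top, clear of the fixture. Do not touch the insert with the gripper, and leave the hammer, can, magnetic square and tube offcut alone.

Things in the scene. Friction and masses are not known exactly. Their poses are not given: they have to be found in the camera images.
- fixture: Weld fixture fixed on the bench, grey-painted: base plate 190 x 100 x 12 mm with a block at one end and an open catch tray in front of it. Origin: on the bench top under the bore line. +x is the push-out direction, from block to tray; z up. The block spans x -30 to 22, y -40 to 40, z 12 to 88 mm; the base plate spans x -30 to 160 mm. A level bore runs along x at y = 0, z = 54 mm.
- access_hole (a point): Centre of the mouth of the round access hole in the block's back face, 54 mm above the bench. Diameter 22 mm, 20 mm deep; it opens into the pocket that holds the insert. Axes as the fixture's: +x points into the hole.
- pocket_mouth (a point): Centre of the open mouth of the square pocket (30 x 30 mm, 32 mm deep) in the block's front face, 52 mm in +x from the access hole's mouth, over the tray. Axes as the fixture's.
- tray_floor (a point): Centre of the catch tray's rubber floor, 14 mm above the bench. Inside, the tray is 134 mm long (x) and 92 mm wide (y); its rim is 36 mm above the bench. Axes as the fixture's.
- insert_center (a point): Centre of the stuck insert: plain steel, 32 mm long (x, along the bore), 28 x 28 mm, about 0.2 kg. At the start it fills the pocket, its back face 20 mm inside the access hole's mouth. It binds: a push of 7 to 14 N moves it; pushed about 18 mm it comes loose, pushed some 32 mm it is wholly out and drops 25 mm into the tray. z up at the start.
- drift_grip (a point): Balance point of the drift, best place to grip. One rigid tool, about 0.35 kg, lying flat: aluminium handle 100 long, 30 wide, 36 mm tall; a round steel nose, diameter 12 mm, sticks out 85 mm from its front end's centre. This point is mid-section (15 mm from each side, 18 mm above the underside), 35 mm behind the handle's front end. +x along the drift to the nose, z up.
- drift_tip (a point): End of the drift's nose, on its axis, 120 mm ahead of the drift_grip point. Same axes.
- hammer: Bystander: a hammer 260 mm long lying on the bench. Origin on its underside.
- can: Bystander: a closed can, diameter 64 mm, 160 mm tall, standing. Origin under its centre.
- square: Bystander: a flat triangular magnetic welding square, about 85 x 85 x 16 mm, lying. Origin on its underside.
- offcut: Bystander: an offcut of 40 x 40 mm square tube, 110 mm long, lying. Origin under its centre.
Mind the look-alikes: they are no part of the job. Leave any orange or pink look-alike of the fixture alone. Of the things that look like the part that bears drift_grip, the smaller one is meant.

How it is judged:
By the outcome, as a careful person would: the job done as asked, in the order asked, and still so for the second after the job is handed in, with the robot touching nothing.
It also fails if it takes over 48 s, if anything falls off the work surface, if the arm or the gripper's body presses on something with over 40 N, if the wrist force passes 120 N, or if a joint passes its speed limit or range.

## Working session

There is one attempt and no reset: what is moved stays moved. The work goes in short steps, Python scripts to look and compute and a shell command to move; the robot and the scene stay as the last step left them, time stands still between calls to the robot, and variables do not carry over. Pictures are saved under pics/ and viewed, about 8 in all and at most 12, crops included, and the job is handed in when it is done.

```bash
mkdir -p pics; python3 - <<'E'
from plant import r
import cv2
for n in("scene","top"):
    cv2.imwrite(f"pics/{n}0.png",r.get_image(n)); c=r.camera_model(n); print(n,c)
print(r.state())
E
```

```text
scene {'camera_matrix': array([[465.5258448 ,   0.        , 285.35943555],
       [  0.        , 465.5258448 , 203.19307366],
       [  0.        ,   0.        ,   1.        ]]), 'xyz': array([1.35981668, 0.69572105, 0.86981049]), 'attitude': array([-2.20043562, -0.00285721,  2.30114151])}
top {'camera_matrix': array([[472.6083714 ,   0.        , 277.72353301],
       [  0.        , 472.6083714 , 208.88438221],
       [  0.        ,   0.        ,   1.        ]]), 'xyz': array([ 0.24596876, -0.03213881,  1.32344929]), 'attitude': array([-2.92100332,  0.00772891, -1.66377727])}
{'time': 0.1, 'joints': array([ 1.19589186e+00,  8.78494829e-02,  1.37206701e+00,  3.39350126e-05,
        1.68360704e+00, -1.03123295e-01]), 'dq': array([ 4.37707259e-04, -3.03340002e-05, -4.79285157e-03, -6.34240863e-05,
       -3.95520646e-04, -1.07404330e-03]), 'joint_efforts': array([ 1.43692734e-03, -3.41250515e+01, -3.03301728e+01,  7.19008804e-02,
        3.04492994e-02, -1.02440970e-04]), 'position': array([0.14747267, 0.52935579, 0.20445682]), 'orientation': array([-3.13967550e+00, -2.32313416e-04,  2.86981505e+00]), 'ft_force': array([-0.64313005, -0.28816152, -0.18489473]), 'moment': array([-0.01523468, -0.00452715,  0.0041502 ]), 'width': 0.0938869819753085}
```

View pics/scene0.png

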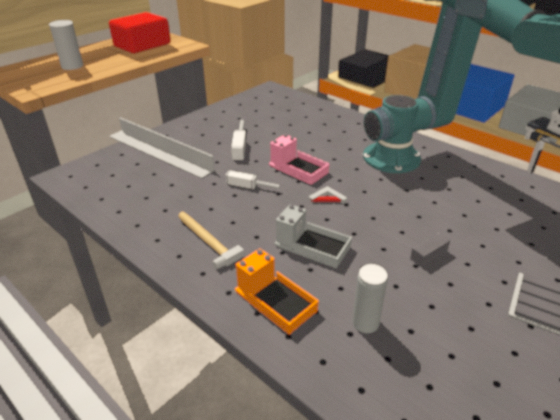

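View pics/top0.png

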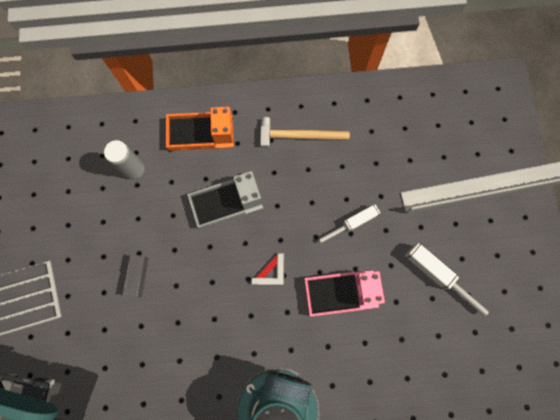

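The top view shows the grey fixture at about (225,200), with its tray to the left and its block at (247,190). The orange fixture (200,130) and the pink one (345,292) are look-alikes. There are two drift candidates: a small one at (350,223), with its nose tip at (322,240), and a larger one at (447,278). The small one fits the description. I'll confirm it in an enlarged crop.

```bash
cat > h.py <<'E'
import numpy as np, cv2
from scipy.spatial.transform import Rotation as R
from plant import r
def ray(n,uv):
    c=r.camera_model(n); K=c["camera_matrix"]; M=R.from_euler('xyz',c["attitude"]).as_matrix()
    d=np.c_[np.atleast_2d(uv),np.ones(len(np.atleast_2d(uv)))]@np.linalg.inv(K).T@M.T
    return c["xyz"],d
def plane(n,uv,z):
    o,d=ray(n,uv); return o+d*((z-o[2])/d[:,2])[:,None]
def proj(n,p):
    c=r.camera_model(n); M=R.from_euler('xyz',c["attitude"]).as_matrix()
    q=(np.atleast_2d(p)-c["xyz"])@M@c["camera_matrix"].T; return q[:,:2]/q[:,2:]
E
python3 - <<'E'
from h import *
im=cv2.imread("pics/top0.png"); s=cv2.imread("pics/scene0.png")
a=cv2.resize(im[160:300,180:500],None,fx=2.5,fy=2.5,interpolation=cv2.INTER_CUBIC)
b=cv2.resize(s[165:270,220:360],None,fx=2.3,fy=2.3,interpolation=cv2.INTER_CUBIC)
o=np.zeros((a.shape[0]+b.shape[0],800,3),np.uint8);o[:350]=a;o[350:,:b.shape[1]]=b
cv2.imwrite("pics/crop1.png",o)
g=im.min(2)
_,m=cv2.threshold(g,140,255,0)
cs,_=cv2.findContours(m[160:330,170:500],0,2,offset=(170,160))
for c in cs:
    if cv2.contourArea(c)>80: print(cv2.contourArea(c),cv2.boundingRect(c),cv2.minAreaRect(c))
print(im[190,240],im[223,350],im[238,325])
E
```

```text
554.5 (357, 271, 27, 39) ((372.05999755859375, 291.0799865722656), (24.748737335205078, 39.739402770996094), 8.13010311126709)
296.0 (252, 253, 32, 32) ((267.5, 268.5), (31.0, 31.0), 90.0)
913.5 (410, 243, 79, 72) ((450.8982238769531, 279.5293273925781), (98.59428405761719, 15.502614974975586), 40.23635482788086)
366.0 (345, 204, 35, 26) ((362.4261474609375, 216.86566162109375), (11.741293907165527, 35.6619873046875), 61.189208984375)
116.0 (412, 190, 88, 19) ((455.5677490234375, 199.35235595703125), (2.417245864868164, 88.83381652832031), 79.11447143554688)
1318.5 (402, 174, 98, 32) ((451.32281494140625, 189.81947326660156), (14.828634262084961, 99.59042358398438), 79.2156982421875)
415.0 (236, 172, 25, 32) ((246.90000915527344, 187.20001220703125), (28.144268035888672, 18.657434463500977), 71.56504821777344)
[172 186 189] [233 243 247] [197 215 220]
```

View pics/crop1.png

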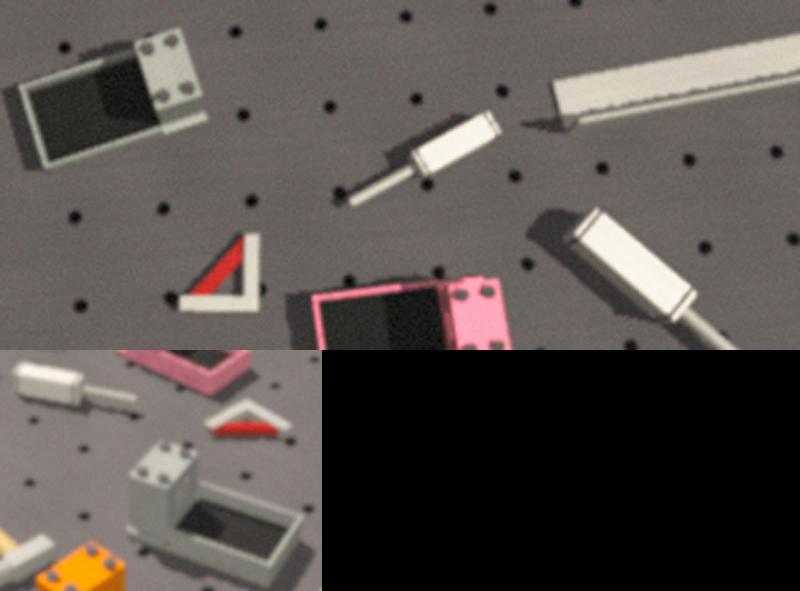

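The crop confirms it: the small drift's handle runs from crop (415,160) to (500,120), with its nose tip at about (352,201). The grey fixture's block top has corners at about (135,43), (181,29), (206,103) and (160,122). Its tray end is at (20,87)–(45,167).

```bash
python3 - <<'E'
from h import *
C=lambda a:np.array(a,float)/2.5+[180,160]-0.3
im=cv2.imread("pics/top0.png"); hsv=cv2.cvtColor(im,cv2.COLOR_BGR2HSV)
# block top
b=plane("top",C([(135,43),(181,29),(206,103),(160,122)]),.088)
print("block sides",[np.linalg.norm(b[i]-b[i-1]).round(4) for i in range(4)],"cent",b.mean(0))
c1=plane("top",[[246.9,187.2]],.088)[0];print("mask cent",c1)
t=plane("top",C([(20,87),(45,167)]),.036);print("tray end",t.mean(0),np.linalg.norm(t[0]-t[1]))
d=t.mean(0)-b.mean(0);print("len(164)",np.hypot(*d[:2]),"yaw",np.arctan2(d[1],d[0]), "from edge",np.arctan2(*( (t[1]-t[0])[[1,0]]))+np.pi/2, np.arctan2(*((b[3]-b[0])[[1,0]]))+np.pi/2)
# drift
m=(im.min(2)>140).astype(np.uint8); cs,_=cv2.findContours(m[195:250,310:390],0,2,offset=(310,195))
c=max(cs,key=cv2.contourArea); box=plane("top",cv2.boxPoints(cv2.minAreaRect(c)),.036)
print("handle",[np.linalg.norm(box[i]-box[i-1]).round(4) for i in range(4)],box.mean(0))
tip=plane("top",C([(352,201)]),.018)[0];e=box.mean(0)-tip
print("tip",tip,"centre dist(135)",np.hypot(*e[:2]),"yaw",np.arctan2(-e[1],-e[0]))
pts=plane("top",c[:,0].astype(float),.036)
o,dd=ray("scene",[(220+135/2.3,165+(398-350)/2.3),(220+46/2.3,165+(384-350)/2.3)])
print("scene tip z.018",plane("scene",[(220+135/2.3,165+48/2.3)],.018))
print("scene handle front ctr z.018",plane("scene",[(220+82/2.3,165+38/2.3)],.018))
print("scene block top corners",plane("scene",np.array([(131,470),(163,443),(198,458),(167,488)])/2.3+[220,165-350/2.3],.088))
print(proj("top",[[0,0,0]]))
E
```

```text
block sides [np.float64(0.0928), np.float64(0.0524), np.float64(0.0877), np.float64(0.0534)] cent [0.58445911 0.02699621 0.088     ]
mask cent [0.590525   0.02916784 0.088     ]
tray end [0.5525701  0.18795491 0.036     ] 0.09690107090120495
len(164) 0.1640872103005716 yaw 1.766382776507284 from edge -1.3317212675599084 -1.350002388002257
handle [np.float64(0.0325), np.float64(0.1013), np.float64(0.0328), np.float64(0.1008)] [ 0.48959467 -0.28129499  0.036     ]
tip [ 0.43831111 -0.15970628  0.018     ] centre dist(135) 0.13196143150961537 yaw 1.9699355466230242
scene tip z.018 [[ 0.43008621 -0.16291278  0.018     ]]
scene handle front ctr z.018 [[ 0.46230326 -0.23710304  0.018     ]]
scene block top corners [[6.22796653e-01 7.79477115e-03 8.80000000e-02]
 [5.56507837e-01 2.83294658e-04 8.80000000e-02]
 [5.51141754e-01 5.18926207e-02 8.80000000e-02]
 [6.19848219e-01 6.21278963e-02 8.80000000e-02]]
[[278.13093251 411.90874093]]
```

```bash
python3 - <<'E'
from h import *
im=cv2.GaussianBlur(cv2.imread("pics/top0.png"),(3,3),0).min(2).astype(np.float32)
yaw=1.795;O=np.array([.587,.033,0]);ex=np.array([np.cos(yaw),np.sin(yaw),0]);ey=np.array([-ex[1],ex[0],0])
def prof(xs,ys,z,ax):
    P=O+np.multiply.outer(xs,ex)[:,None]+np.multiply.outer(ys,ey)[None]+[0,0,z]
    uv=proj("top",P.reshape(-1,3)).astype(np.float32)
    v=cv2.remap(im,uv[:,:1],uv[:,1:],1).reshape(len(xs),len(ys)); return v.mean(ax)
g=lambda a,b:np.arange(a,b,.002)
def show(t,g,v): print(t,' '.join(f"{int(round(a*1e3))}:{int(b)}" for a,b in zip(g,v)))
Y=g(-.06,.062)
show("rim y, x40-70",Y,prof(g(.04,.07),Y,.036,0)); show("rim y, x110-140",Y,prof(g(.11,.14),Y,.036,0))
show("block y",Y,prof(g(-.02,.014),Y,.088,0))
X=g(-.045,.04); show("block x",X,prof(X,g(-.03,.03),.088,1))
X=g(.14,.176); show("rim x",X,prof(X,g(-.035,.035),.036,1))
raw=cv2.imread("pics/top0.png");m=(raw.min(2)>140).astype(np.uint8)
cs,_=cv2.findContours(m[195:250,310:390],0,2,offset=(310,195));c=max(cs,key=cv2.contourArea)
q=plane("top",c[:,0].astype(float),.036)[:,:2]*1000
print(cv2.minAreaRect(q.astype(np.float32)))
b=cv2.boxPoints(cv2.minAreaRect(q.astype(np.float32)));print(b)
E
```

```text
rim y, x40-70 -60:54 -58:57 -56:64 -54:76 -52:86 -50:91 -48:87 -46:77 -44:64 -42:51 -40:39 -38:30 -36:25 -34:23 -32:23 -30:23 -28:23 -26:23 -24:23 -22:23 -20:22 -18:22 -16:23 -14:23 -12:23 -10:23 -8:23 -6:23 -4:23 -2:22 0:22 2:21 4:21 6:22 8:23 10:23 12:22 14:22 16:22 18:24 20:26 22:29 24:30 26:32 28:33 30:35 32:36 34:37 36:39 38:47 40:65 42:92 44:117 46:130 48:128 50:117 52:106 54:99 56:96 58:95 60:95
rim y, x110-140 -60:94 -58:94 -56:97 -54:107 -52:119 -50:126 -48:124 -46:112 -44:96 -42:78 -40:62 -38:50 -36:42 -34:39 -32:38 -30:38 -28:38 -26:38 -24:38 -22:38 -20:38 -18:39 -16:39 -14:39 -12:39 -10:39 -8:38 -6:38 -4:38 -2:39 0:39 2:38 4:38 6:37 8:37 10:37 12:38 14:38 16:37 18:38 20:38 22:38 24:37 26:37 28:37 30:37 32:37 34:37 36:37 38:41 40:54 42:77 44:103 46:120 48:123 50:115 52:105 54:98 56:95 58:94 60:94
block y -60:97 -58:97 -56:97 -54:96 -52:95 -50:94 -48:96 -46:104 -44:119 -42:134 -40:141 -38:139 -36:132 -34:125 -32:121 -30:123 -28:130 -26:140 -24:151 -22:161 -20:167 -18:170 -16:171 -14:172 -12:172 -10:172 -8:172 -6:173 -4:173 -2:173 0:172 2:172 4:172 6:172 8:172 10:171 12:169 14:163 16:154 18:141 20:130 22:123 24:121 26:123 28:130 30:140 32:148 34:149 36:140 38:125 40:110 42:101 44:98 46:97 48:98 50:103 52:113 54:130 56:148 58:162 60:167
block x -45:97 -43:97 -41:96 -39:97 -37:98 -35:103 -33:114 -31:130 -29:147 -27:157 -25:158 -23:155 -21:150 -19:147 -17:146 -15:147 -13:150 -11:155 -9:161 -7:166 -5:170 -3:171 -1:170 1:167 3:162 5:156 7:151 9:148 11:147 13:149 15:150 17:150 19:141 21:120 23:89 25:57 27:36 29:27 31:26 33:26 35:27 37:27 39:26
rim x 140:38 142:37 144:37 146:38 148:43 150:56 152:79 154:107 156:127 158:130 160:114 162:88 164:67 166:56 168:52 170:52 172:53 174:53
((489.6297607421875, -281.302978515625), (32.537384033203125, 100.77241516113281), 23.49197006225586)
[[ 454.62448 -241.57802]
 [ 494.79446 -333.99802]
 [ 524.635   -321.02795]
 [ 484.46506 -228.60794]]
```

```bash
python3 -m pendant '[[[0,0,0.427],[-0.717,-0.905,0],-1],[[0,0,0.427],[-0.717,-0.905,0],-1],[[0,0,0.427],[-0.717,-0.905,0],-1],[[0,0,0.427],[-0.717,-0.905,0],-1],[[0,0,0.427],[-0.717,-0.905,0],-1],[[0,0,0.427],[-0.717,-0.905,0],-1],[[0,0,0.427],[-0.717,-0.905,0],-1],[[0,0,0.427],[-0.717,-0.905,0],-1],[[0,0,0.427],[-0.717,-0.905,0],-1],[[0,0,0.427],[-0.717,-0.905,0],-1],[[0,0,0.427],[-0.717,-0.905,0],-1],[[0,0,0.427],[-0.717,-0.905,0],-1],[[0,0,0.427],[-0.717,-0.905,0],-1],[[0,0,0.427],[-0.717,-0.905,0],-1],[[0,0,0.427],[-0.717,-0.905,0],-1],[[0,0,0.427],[-0.717,-0.905,0],-1],[[0,0,0.427],[-0.717,-0.905,0],-1],[[0,0,0.427],[-0.717,-0.905,0],-1],[[0,0,0.427],[-0.717,-0.905,0],-1],[[0,0,0.427],[-0.717,-0.905,0],-1]]'
```

```text
time: 2.1
position: [0.483, -0.2674, 0.205]
orientation: [-3.141, -0.002, 1.976]
ft_force: [-1.5, 0.3, -0.5]
width: 0.0937
```

```bash
python3 -m pendant '[[[0,0,0],[0,0,0.06],-1],[[0,0,0],[0,0,0.12],-1],[[0,0,0],[0,0,0.17],-1],[[0,0,0],[0,0,0.21],-1],[[0,0,0],[0,0,0.24],-1],[[0,0,0],[0,0,0.255],-1],[[0,0,0],[0,0,0.266],-1],[[0,0,0],[0,0,0.266],-1]]' 30; python3 - <<'E'
from h import *
cv2.imwrite("pics/g.png",cv2.resize(r.get_image("scene")[90:260,170:400],None,fx=2.6,fy=2.6))
E
```

```text
time: 2.9
position: [0.4834, -0.2675, 0.006]
orientation: [-3.142, -0.0, 1.977]
ft_force: [1.6, 0.3, -0.3]
width: 0.0937
```

View pics/g.png

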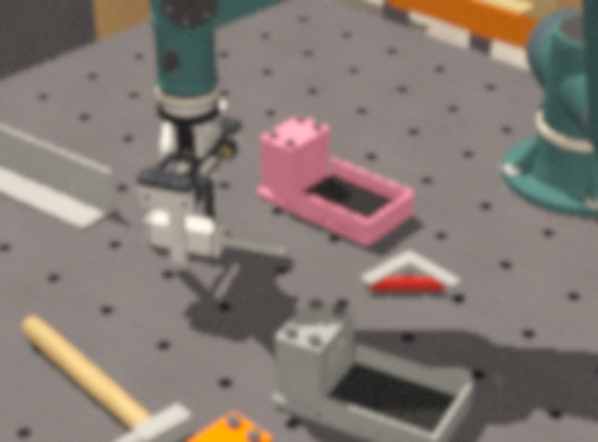

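The fingers are down on either side of the small drift's handle (crop 180,230), with the nose showing at (285,250). Next I close the gripper and lift.

```bash
python3 -m pendant '[[[0,0,0],[0,0,0],1],[[0,0,0],[0,0,0],1],[[0,0,0],[0,0,0],1],[[0,0,0],[0,0,0],1],[[0,0,0],[0,0,0],1],[[0,0,0],[0,0,0],1],[[0,0,0],[0,0,0],1],[[0,0,0],[0,0,0],1]]' 50; python3 -m pendant '[[[0,0,0],[0,0,-0.01],1],[[0,0,0],[0,0,-0.03],1],[[0,0,0],[0,0,-0.06],1],[[0,0,0],[0,0,-0.09],1],[[0,0,0],[0,0,-0.09],1],[[0,0,0],[0,0,-0.09],1]]'
```

```text
time: 3.75
position: [0.4834, -0.2683, 0.0059]
orientation: [-3.142, -0.0, 1.975]
ft_force: [-0.4, -0.3, 0.1]
width: 0.0335
time: 4.35
position: [0.4837, -0.2685, 0.074]
orientation: [3.141, 0.001, 1.975]
ft_force: [0.4, 0.2, -3.8]
width: 0.0296
```

```bash
python3 -m pendant '[[[0,0,0.079],[0.02,0.06,0],1],[[0,0,0.079],[0.04,0.11,0],1],[[0,0,0.079],[0.055,0.16,0],1],[[0,0,0.079],[0.065,0.21,0],1],[[0,0,0.079],[0.071,0.248,0],1],[[0,0,0.079],[0.071,0.248,0.025],1],[[0,0,0.079],[0.071,0.248,0.043],1],[[0,0,0.079],[0.071,0.248,0.043],1],[[0,0,0.079],[0.071,0.248,0.043],1]]'; python3 - <<'E'
from h import *
a=r.get_image("top");cv2.imwrite("pics/t2.png",a);s=r.get_image("scene");cv2.imwrite("pics/s2.png",s)
o=np.vstack([cv2.resize(a[140:240,200:360],(800,500),interpolation=cv2.INTER_CUBIC)])
cv2.imwrite("pics/c2.png",o)
cv2.imwrite("pics/c3.png",cv2.resize(s[150:290,180:380],(800,560),interpolation=cv2.INTER_CUBIC))
E
```

```text
time: 5.25
position: [0.632, -0.1464, 0.0396]
orientation: [-3.139, -0.002, 1.809]
ft_force: [0.1, -0.3, -3.1]
width: 0.0298
```

View pics/c2.png

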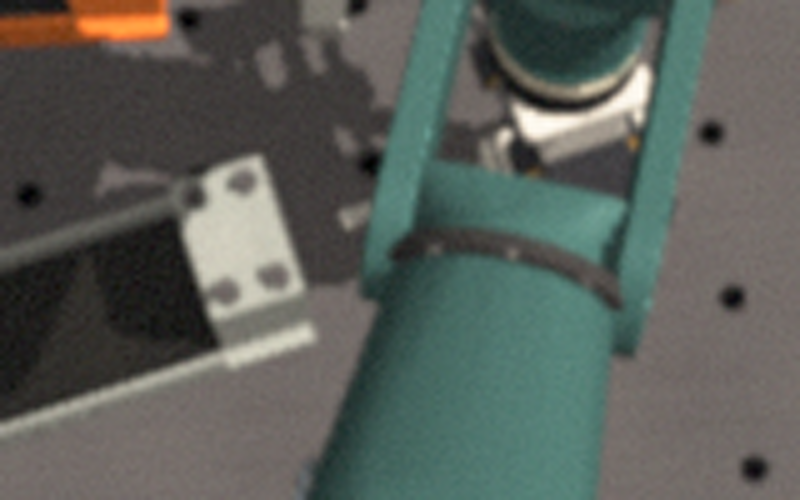

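View pics/c3.png

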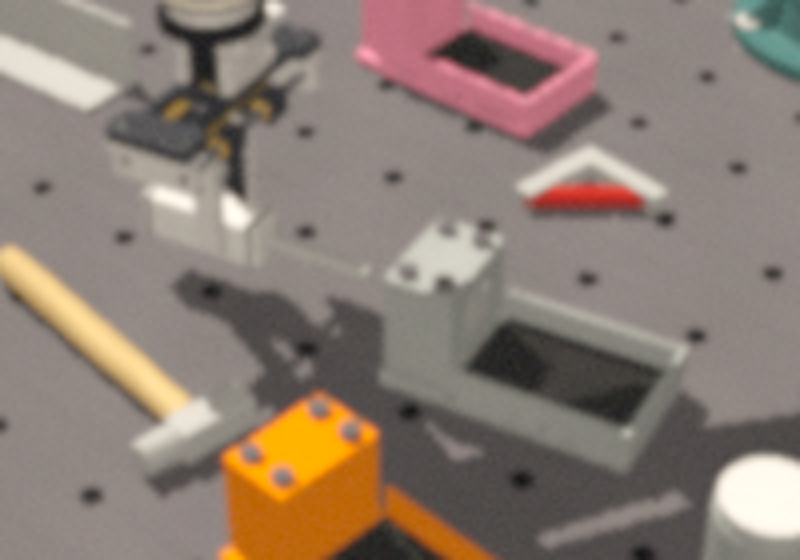

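The top crop shows the block top clearly, with back corners at (262,155) and (305,290) and front-right at (218,318). Bolts are at (194,195), (242,182), (275,277) and (222,291), and the nose tip is at (342,217). In the scene crop the tip is at (368,271). Next I triangulate the tip relative to the block.

```bash
python3 - <<'E'
from h import *
T=lambda a:np.array(a,float)/5+[200,140]-.4
S=lambda a:np.array(a,float)/4+[180,150]-.4
k=plane("top",T([(179,187),(262,155),(305,290),(218,318)]),.088)
print("top corners ctr",k.mean(0),[np.linalg.norm(k[i]-k[i-1]).round(4) for i in range(4)],"yaw",np.arctan2(*(k[1]-k[2])[[0,1]]*np.array([-1,1]))) 
bt=plane("top",T([(194,195),(242,182),(275,277),(222,291)]),.088);print("bolts top",bt.mean(0))
ks=plane("scene",S([(388,278),(433,222),(503,240),(462,290)]),.088);print("scene corners",ks.mean(0),[np.linalg.norm(ks[i]-ks[i-1]).round(4) for i in range(4)])
bs=plane("scene",S([(408,272),(449,231),(486,241),(445,284)]),.088);print("bolts scene",bs.mean(0))
print("tip top/.054",plane("top",T([(342,217)]),.054),"scene",plane("scene",S([(370,271)]),.054))
A=[];b=[]
for n,p in(("top",T((342,217))),("scene",S((370,271)))):
    o,d=ray(n,p);d=d[0]/np.linalg.norm(d);P=np.eye(3)-np.outer(d,d);A.append(P);b.append(P@o)
print("tri tip",np.linalg.lstsq(np.vstack(A),np.hstack(b),rcond=None)[0])
s=r.state();y=s["orientation"][2];p=s["position"];print("TCP",p,s["orientation"],"tip from TCP",p+.12*np.array([np.cos(y),np.sin(y),0]))
O=np.array([.590,.0337]);ex=np.array([np.cos(1.81),np.sin(1.81)]);print("tip in fixture",[(p[:2]+.12*np.array([np.cos(y),np.sin(y)])-O)@e for e in(ex,np.array([-ex[1],ex[0]]))])
E
```

```text
top corners ctr [0.59082783 0.02673963 0.088     ] [np.float64(0.0767), np.float64(0.0485), np.float64(0.0797), np.float64(0.0491)] yaw -1.3568241709484739
bolts top [0.5917999  0.03086498 0.088     ]
scene corners [0.58520675 0.02700311 0.088     ] [np.float64(0.0518), np.float64(0.0715), np.float64(0.0533), np.float64(0.0637)]
bolts scene [0.58471625 0.02704974 0.088     ]
tip top/.054 [[ 0.60650686 -0.02868173  0.054     ]] scene [[ 0.60063954 -0.03186532  0.054     ]]
tri tip [ 0.60496191 -0.02833509  0.05843484]
TCP [ 0.6333699  -0.14687796  0.04177434] [3.14090829e+00 3.46319669e-04 1.80900846e+00] tip from TCP [ 0.60505402 -0.0302666   0.04177434]
tip in fixture [np.float64(-0.06571200685558207), np.float64(0.0005301553949097755)]
```

Measured against the block in the same view, the tip sits within about 1 mm of the bore line. The kinematic and camera tip positions agree. I'll advance into the hole.

```bash
python3 -m pendant '[[[0,0,0],[0.015,0,0],1],[[0,0,0],[0.03,0,0],1],[[0,0,0],[0.04,0,0],1],[[0,0,0],[0.05,0,0],1],[[0,0,0],[0.057,0,0],1],[[0,0,0],[0.064,0,0],1],[[0,0,0],[0.064,0,0],1]]'
python3 -m pendant '[[[0,0,0],[0.003,0,0],1],[[0,0,0],[0.006,0,0],1],[[0,0,0],[0.009,0,0],1],[[0,0,0],[0.012,0,0],1],[[0,0,0],[0.012,0,0],1]]'
```

```text
time: 6.05
position: [0.6219, -0.0987, 0.0412]
orientation: [-3.142, -0.0, 1.811]
ft_force: [0.5, -0.2, -3.1]
width: 0.03
time: 6.55
position: [0.6205, -0.0929, 0.0418]
orientation: [3.141, 0.004, 1.81]
ft_force: [0.9, -4.0, -3.0]
width: 0.0295
```

The nose went in freely, and at a tip position of about -9 mm it met the insert, as expected. Now I push.

```bash
python3 -m pendant '[[[0,0,0],[0.004,0,0],1],[[0,0,0],[0.008,0,0],1],[[0,0,0],[0.012,0,0],1],[[0,0,0],[0.016,0,0],1]]'
python3 -m pendant '[[[0,0,0],[0.004,0,0],1],[[0,0,0],[0.008,0,0],1],[[0,0,0],[0.012,0,0],1],[[0,0,0],[0.016,0,0],1],[[0,0,0],[0.020,0,0],1],[[0,0,0],[0.024,0,0],1],[[0,0,0],[0.028,0,0],1],[[0,0,0],[0.032,0,0],1],[[0,0,0],[0.035,0,0],1],[[0,0,0],[0.035,0,0],1]]'
python3 - <<'E'
from h import *
s=r.get_image("scene");a=r.get_image("top")
cv2.imwrite("pics/c4.png",np.hstack([cv2.resize(s[180:280,250:370],(480,400),interpolation=cv2.INTER_CUBIC),cv2.resize(a[150:250,180:260],(320,400),interpolation=cv2.INTER_CUBIC)]))
E
```

```text
time: 6.95
position: [0.6185, -0.0833, 0.0422]
orientation: [3.14, 0.008, 1.809]
ft_force: [1.9, -8.8, -3.3]
width: 0.0295
time: 7.95
position: [0.6108, -0.0532, 0.0412]
orientation: [3.142, -0.0, 1.811]
ft_force: [-0.4, -0.4, -2.2]
width: 0.0299
```

View pics/c4.png

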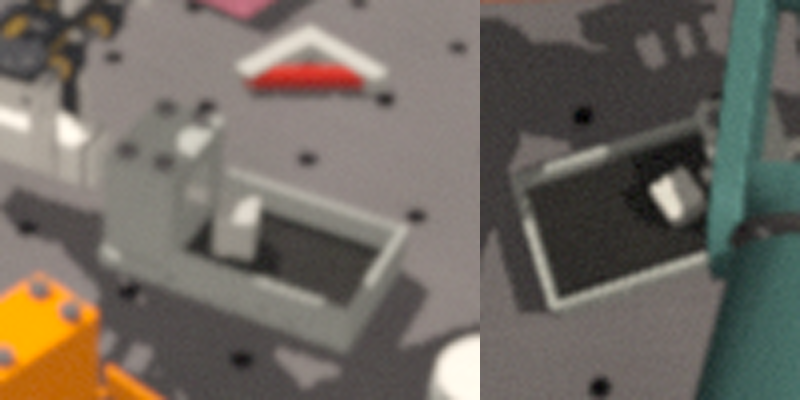

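The insert is out of the pocket and in the tray, shown standing at crop (240,225) in front of the block. I'll draw the drift straight out.

```bash
python3 -m pendant '[[[0,0,0],[-0.01,0,0],1],[[0,0,0],[-0.025,0,0],1],[[0,0,0],[-0.04,0,0],1],[[0,0,0],[-0.06,0,0],1],[[0,0,0],[-0.08,0,0],1],[[0,0,0],[-0.1,0,0],1],[[0,0,0],[-0.12,0,0],1],[[0,0,0],[-0.14,0,0],1],[[0,0,0],[-0.14,0,0],1],[[0,0,0],[-0.14,0,0],1]]'
python3 - <<'E'
from h import *
s=r.get_image("scene");a=r.get_image("top")
cv2.imwrite("pics/c5.png",np.hstack([cv2.resize(s[180:280,210:350],(560,400),interpolation=cv2.INTER_CUBIC),cv2.resize(a[170:230,180:216+0],(240,400),interpolation=cv2.INTER_CUBIC)]))
cv2.imwrite("pics/s5.png",s);cv2.imwrite("pics/t5.png",a)
E
```

```text
time: 9.05
position: [0.6358, -0.1558, 0.041]
orientation: [-3.142, -0.001, 1.809]
ft_force: [-0.4, 0.1, -4.5]
width: 0.0296
```

View pics/c5.png

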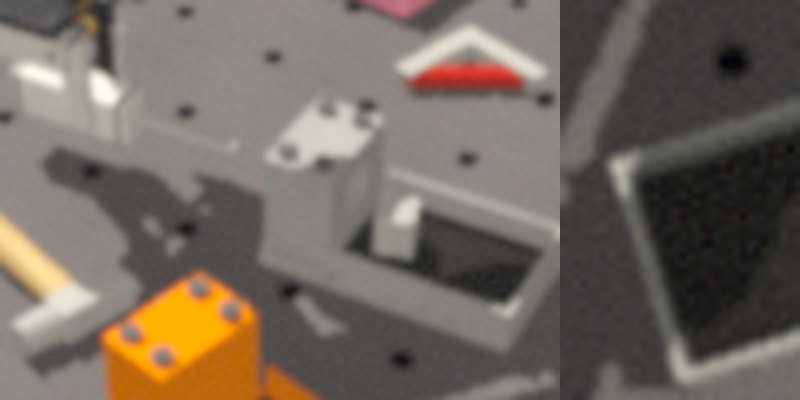

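The drift is clear of the block, with its tip at (235,147) in the crop, and the insert sits in the tray at (398,230). I'll carry the drift back to its original, known free spot and lower it.

```bash
python3 -m pendant '[[[0,0,0],[-0.03,-0.03,-0.01],1],[[0,0,-0.03],[-0.06,-0.08,-0.02],1],[[0,0,-0.079],[-0.08,-0.13,-0.02],1],[[0,0,-0.079],[-0.09,-0.18,-0.01],1],[[0,0,-0.079],[-0.097,-0.22,0],1],[[0,0,-0.079],[-0.097,-0.232,0],1],[[0,0,-0.079],[-0.097,-0.232,0.015],1],[[0,0,-0.079],[-0.097,-0.232,0.03],1],[[0,0,-0.079],[-0.097,-0.232,0.038],1],[[0,0,-0.079],[-0.097,-0.232,0.043],1],[[0,0,-0.079],[-0.097,-0.232,0.0465],1],[[0,0,-0.079],[-0.097,-0.232,0.0465],1],[[0,0,-0.079],[-0.097,-0.232,0.0465],1]]'
```

```text
time: 10.45
position: [0.4847, -0.2668, 0.0075]
orientation: [3.141, -0.001, 1.976]
ft_force: [-1.2, 3.4, 5.1]
width: 0.0296
```

```bash
python3 -m pendant '[[[0,0,0],[0,0,0],0.2],[[0,0,0],[0,0,0],0],[[0,0,0],[0,0,0],-0.5],[[0,0,0],[0,0,0],-1],[[0,0,0],[0,0,0],-1],[[0,0,0],[0,0,0],-1],[[0,0,0],[0,0,0],-1],[[0,0,0],[0,0,0],-1]]'
python3 -m pendant '[[[0,0,0],[0,0,-0.03],-1],[[0,0,0],[0,0,-0.07],-1],[[0,0,0],[0,0,-0.12],-1],[[0,0,0],[0,0,-0.18],-1],[[0,0,0],[0,0,-0.24],-1],[[0,0,0],[0,-0.06,-0.26],-1],[[0,0,0],[0,-0.12,-0.26],-1],[[0,0,0],[-0.06,-0.15,-0.26],-1],[[0,0,0],[-0.12,-0.15,-0.26],-1],[[0,0,0],[-0.18,-0.15,-0.26],-1],[[0,0,0],[-0.2,-0.15,-0.26],-1],[[0,0,0],[-0.2,-0.15,-0.26],-1]]'
python3 - <<'E'
from h import *
s=r.get_image("scene");a=r.get_image("top")
cv2.imwrite("pics/c6.png",np.vstack([cv2.resize(s[130:330,160:400],(360,300),interpolation=cv2.INTER_CUBIC),cv2.resize(a[110:320,100:352],(360,300),interpolation=cv2.INTER_CUBIC)]))
cv2.imwrite("pics/c6.png",np.hstack([cv2.resize(s[120:330,160:400],(400,350),interpolation=cv2.INTER_CUBIC),cv2.resize(a[100:310,200:440],(400,350),interpolation=cv2.INTER_CUBIC)]))
E
```

```text
time: 11.25
position: [0.484, -0.2676, 0.0063]
orientation: [3.142, -0.0, 1.975]
ft_force: [-0.5, -0.1, -0.1]
width: 0.0901
time: 12.45
position: [0.4395, -0.4515, 0.1996]
orientation: [-3.141, -0.002, 1.974]
ft_force: [0.2, 0.7, 0.5]
width: 0.0939
```

View pics/c6.png

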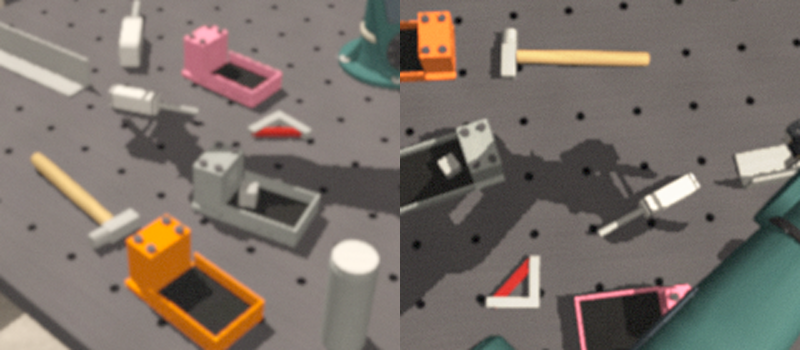

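The drift lies flat at right-panel (650,205), the insert is in the grey tray at (447,165), and the bystanders are where they were. The arm is clear of everything, so I'm handing in.

```bash
python3 -c "
from plant import r
print(r.sign_off(), r.state()['time'])"
```

```text
the job is handed in; nothing more can be done
the job is handed in; nothing more can be done
```

The job is done and handed in at about 12.6 s of the 48 s allowed. I pushed the insert out with the smaller drift through the grey fixture's access hole, and it dropped into the catch tray. I then drew the drift out and laid it flat at its original spot on the bench.

- **Push:** the nose entered without touching the block. It met the insert at the expected depth, with about 9 N read while pushing and near zero once the insert came loose.
- **Final pictures:** the insert is inside the tray near the block, apparently standing or leaning on end. The drift is flat and clear of the fixture. The hammer, can, magnetic square and both look-alike fixtures look unmoved. The tube offcut was outside the last pictures, and no move went near it.
- **Gripper:** it is open and clear of everything, with contact force near zero, and it never came near the insert.
- **Disagreement:** the two cameras differed by up to 7 mm on the block's position. Measured against the drift tip in the same view, they agreed to about 1 mm. No check failed.

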